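Open the grinder's spark-trap pot and park its bayonet cover

ROBOT

A 6-joint arm with a two-finger parallel gripper is mounted at the origin on the work surface. World frame = base frame: x ahead of the robot, y to its left, z up, the work surface at z = 0. Lengths are in m, angles in rad, forces in N, time in s.
With the tool pointing down it reaches from about 0.4 to 0.925 m from the base axis. Payload 3.4 kg.
Tool frame: the origin (TCP) lies at the very end of the fingers, on their centre line; the grasp point (between the pads) lies 19 mm behind it (hold_point_z is the distance from the TCP to the grasp point, in m); z points along the fingers, y is the line along which they close (so a half turn about z gives the same grasp; the last joint's range is limited). The gripper opens to 85 mm and grips with 20 to 120 N. Pads are 22 mm wide; open, the fingers measure 114 mm over their backs; the gripper's body (76 mm by 85 mm) begins 54 mm behind the grasp point. The pads swing forward as they close: fully open they stand 13 mm farther back than shut.
Start: joints at [-0.073, 0.307, 1.506, -0, 1.328, -0.073], TCP at [0.575, -0, 0.231] pointing down, gripper open.
Joint ranges: [-3.12, 3.12], [-1.05, 2.28], [0.14, 2.33], [-1.42, 4.57], [0.1, 2.73], [-2.68, 2.68]. Speed limits (rad/s): [2.57, 2.57, 3.14, 3.14, 3.14, 3.14].

INTERFACE

Orientations are given as a unit quaternion [w, x, y, z].
In Python, from cell import get_obs, snapshot, job_done, silhouettes, pinpoint, hold_point_z gives the robot as it stands.
- The arm moves only by the tool play_rows, never from a script. Its argument "commands" is a list of rows, each a list of 3 entries, a list of its own where there are three numbers: the turn, a rotation vector about the tool's x, y, z in rad, then the shift along the tool's x, y, z in mm, then the closure, from 0 (fully open) to 1 (shut). A call has exactly 5 rows; each row is the pose to reach, as a shift and turn from the pose commanded when the call began, along the tool's axes at that moment; what a row does not reach only later rows make up. A row lasts 1/12 s, in which the tool goes at most 41.7 mm and 7.16 degrees, less where a joint would pass 70% of its speed; a pose out of reach is approached as far as the arm can. A call with a gripper value outside its range is refused whole. The fingers move at their own pace and stop on an object; the grip force is fixed at half the most. Time passes only in rows, so rows that repeat a pose let the fingers close, or fill a call up. It gives the time, the measured TCP pose, the force, the opening and the grip force at its end, in the units of the state.
- get_obs(): the state, without advancing time (a new reading comes with each control period).
- snapshot(name): name is "scene" or "side" or "wrist"; returns a dict with "pixels" (384x512x3 uint8, red, green, blue), "intrinsics" (3x3 intrinsics, pixels), "distortion" ([k1, k2, p1, p2, k3] as OpenCV has them; the pictures are not rectified), "xyz" and "orientation" of the camera in the world; the wrist camera has in their place "hand_eye" (4x4, takes a point from camera to tool coordinates, whose origin is the TCP and whose axes are the flange's). Camera axes: x right, y up, looking along -z (the intrinsics and any distortion apply to the point x, -y, -z); pixel columns grow to the right and rows downward; lengths in m; the calibration is good to about 2 mm. A picture is of the moment at which its call begins: read the wrist's pose just before it. There is no depth.
- job_done(): hands the job in; it is judged then, once.
Trained networks look in the newest picture that a camera, given by its name, has taken for a name from the list of things; names that differ only in an ending like _2 or _b are one class to them, and where a whole thing is asked for, a point or a joint stands for the part that bears it (a point fixed in the world has none). Each returns a list of dicts, best first, with "score" (0 to 1); they miss things now and then, are a little off and sometimes report something else, mostly with a low value. They report only what shows in the picture. A call takes as long as a camera call. They do not tell look-alikes from the thing itself.
- silhouettes(camera, target): "region" (384x512 bool, what is visible of it).
- pinpoint(camera, target): "centre" ([x, y, z] in m, in the coordinates of the camera as it stood for that picture, good to about 4 mm: a listed point, or the origin of a listed thing).
The state is a dict: "time_s": time; "q": joint angles; "joint_velocities": joint speeds; "tau": joint torques, N m; "eef_pos": TCP position; "ee_rot": TCP orientation; "ft_force": force on the tool from outside, world axes, zero at the start; "ft_torque": the same for the moment, N m; "grip_width": finger opening in m; "finger_force": force on a finger pad.
Only numpy, scipy, OpenCV 4.12 (cv2) and the standard library are available. Lean on these libraries where they do the work, as an engineer would, in place of code of your own. Each camera call takes 0.05 s, during which the arm holds its last target. There are 200 camera calls.

TASK

Open the green spark-trap pot for emptying: turn its red bayonet cover anticlockwise by the fin until you feel the stops, without forcing it, and lift it off. Set it down on the rubber mat, fin up, and let go; then take a fresh hold and park it leaning fully home in the steel stand, plug to the back plate, rim in the yellow bars and fin facing out. Leave everything else where it is.

Things in the scene. Friction and masses are not known exactly. Their poses are not given: they have to be found in the camera images.
- cover: Red bayonet cover, locked on the pot at the start. Disc 92 mm across, 10 mm thick; origin at the centre of its underside, which sits on the pot rim; z up through the handle, a black fin 46 mm long (along x), 10 mm thick (y), 40 mm tall above the disc. Underneath is a plug 50 mm across, 21 mm long: on a flat surface it stands on the plug, origin 21 mm up. About 0.28 kg.
- cover_grip (a point): Point inside the fin on the cover's axis, 38 mm above the cover's origin (12 mm below the fin's top edge).
- cover_lug (a point): Outer end of the lug under the white dot: two lugs stick out of the plug along the cover's +x and -x, 36 mm from the axis, 10 mm wide, 14 to 21 mm below the cover's origin. Locked, they are caught under lips of a collar inside the pot that cannot be seen; the cover then rises only 3 mm.
- pot: Green spark-trap pot fixed to the bench: round, 92 mm across (foot 112 mm), 85 mm tall; origin at the centre of its foot, z up. A blue pipe stub with a flange points along its +x, to 90 mm from the axis, top 69 mm above the bench. More than 120 N between cover and pot is forcing it.
- pot_rim (a point): Centre of the pot's rim, 85 mm above its foot, where the cover's origin sits. The cover turns almost freely anticlockwise (seen from above) until its lugs meet hidden stops, 70 to 112 degrees from the start, different each time, felt as a firm resistance. Only at the stop, or within 10 degrees before it, does it lift straight out (25 mm to be clear).
- mat: Black rubber mat 130 x 130 mm, 4 mm thick, fixed; origin at the centre of its underside, sides along x and y.
- stand: Fixed steel stand facing its own -x; origin at the centre of its foot, z up, y along the ledge. Back plate 110 mm wide, 100 mm tall, leaning back 20 degrees; ledge square to it with two yellow bars 52 mm apart and a front lip 9 mm high. Home: plug end flat on the plate, disc rim on both bars, cover's z along the stand's -x raised 20 degrees above level.
- stand_seat (a point): Where the cover's origin lies when it is home in the stand (x 9 mm, z 65 mm in the stand's frame).
- stand_grip (a point): Where the point cover_grip lies when the cover is home in the stand (x -27 mm, z 78 mm in the stand's frame).
- jar: Bystander, to be left alone: small amber glass jar with steel cap, 44 mm wide, 60 mm tall; origin at the middle of its underside.
- wheel: Bystander, to be left alone: grey grinding wheel lying flat, 80 mm wide, 16 mm thick; origin at the middle of its underside.
- gauge: Bystander, to be left alone: dark steel block 30 mm with a brass button on top, 44 mm tall in all; origin at the middle of its underside.
- blank: Bystander, to be left alone: steel blank 50 x 24 x 12 mm with a round boss; origin at the middle of its underside.
- partstray: Bystander, to be left alone: aluminium two-bay parts tray 75 x 180 x 35 mm; origin at the middle of its underside.
- wrench: Bystander, to be left alone: steel wrench, 170 mm long; origin near its middle, on the bench.
- brush: Bystander, to be left alone: bench brush, 180 mm long; origin near its middle, on the bench.
There are look-alikes about, which are no part of the job. Leave any pink or purple look-alike of the stand alone.

How it is judged:
On the way, in this order (a step that is already met when the one before it is completed fails the run):
1. the cover has been turned loose and lifted clear above the pot (z of cover in the frame of pot above 0.11 m), for 0.1 s.
2. the cover stands on the rubber mat, fin up, let go and still (horizontal distance between cover and mat below 0.06 m and height (world z) of cover below 0.032 m and angle between cover's own z axis and vertical below 0.1 rad and linear speed of cover below 0.02 m/s and contact force between the fingers and cover below 0.3 N), for 0.2 s.
At the end, for the whole second after the job is handed in: The cover leans home in the stand, fin outward: its origin within 10 mm of stand_seat, cover_grip within 12 mm of stand_grip, its axis 62 to 78 degrees from vertical, at rest and let go (distance between cover and stand_seat below 0.01 m and distance between cover_grip and stand_grip below 0.012 m and angle between cover's own z axis and vertical between 1.08 and 1.36 rad and linear speed of cover below 0.02 m/s and contact force between the fingers and cover below 0.3 N); the robot touches nothing.
It fails at once if the cover was forced against the pot (more than 120 N between them) (contact force between cover and pot above 120 N).
It fails at once if a bystander was disturbed (moved more than 25 mm) (distance of any of jar, wheel, gauge, blank, partstray, wrench, brush from where it was at the start of the episode above 0.025 m).
It also fails if it takes over 67 s, if anything falls off the work surface, if the arm or the gripper's body presses on something with over 40 N, if the wrist force passes 120 N, or if a joint passes its speed limit or range.

## Working session

There is one attempt and no reset: what is moved stays moved. The work goes in short steps, Python scripts to look and compute and a tool call to move; the robot and the scene stay as the last step left them, time stands still between calls to the robot, and variables do not carry over. Pictures are saved under pics/ and viewed, at most 10 in all, crops included, and the job is handed in when it is done.

Besides the shell and the picture viewer there is one more tool, called after ">>>" as name([rows], argument=value, ...), one row to a line, values as JSON. play_rows: Moves the arm, as the interface text tells. Its arguments: {"type":"object","properties":{"commands":{"type":"array"}},"required":["commands"]}

```bash
mkdir -p pics; ls; cat > h.py <<'E'
import numpy as np, cv2
from scipy.spatial.transform import Rotation as R
from cell import *
def q2R(q): return R.from_quat([q[1],q[2],q[3],q[0]])
def campose(s,o):
    if 'hand_eye' in s:
        T=np.array(s['hand_eye']); A=q2R(o['ee_rot']).as_matrix()
        return A@T[:3,:3], A@T[:3,3]+np.array(o['eef_pos'])
    q=s['orientation']; q=np.array(q)
    M=q if q.shape==(3,3) else q2R(q).as_matrix()
    return M, np.array(s['xyz'])
def look(cam,names,save=None):
    o=get_obs(); s=snapshot(cam); M,t=campose(s,o)
    if save: cv2.imwrite('pics/'+save,s['pixels'][:,:,::-1])
    r={}
    for n in names:
        r[n]=[(round(d['score'],2),np.round(M@np.array(d['centre'])+t,4)) for d in pinpoint(cam,n)[:3]]
    return s,o,r
def proj(s,o,P):
    M,t=campose(s,o); c=(np.atleast_2d(P)-t)@M; c=c*[1,-1,-1]
    return cv2.projectPoints(c,np.zeros(3),np.zeros(3),np.array(s['intrinsics']),np.array(s['distortion']))[0][:,0]
E
python3 - <<'E'
from h import *
for c in ['scene','side','wrist']:
    s,o,r=look(c,['cover','cover_grip','cover_lug','pot','pot_rim','mat','stand','stand_seat','stand_grip','jar','wheel','gauge','blank','partstray','wrench','brush'],c+'0.png')
    print(c)
    for k,v in r.items(): print(k,*[(a,list(b)) for a,b in v])
print(get_obs(),hold_point_z)
a=[cv2.imread(f'pics/{c}0.png') for c in ['scene','side','wrist']]
cv2.imwrite('pics/all.png',np.vstack([np.hstack([cv2.resize(a[0],(400,300)),cv2.resize(a[1],(400,300))]),np.hstack([cv2.resize(a[2],(400,300)),np.zeros((300,400,3),np.uint8)])]))
E
```

```text
pics
scene
cover (0.63, [np.float64(0.5041), np.float64(-0.2527), np.float64(0.084)])
cover_grip (0.84, [np.float64(0.5059), np.float64(-0.249), np.float64(0.123)])
cover_lug
pot (0.93, [np.float64(0.503), np.float64(-0.2481), np.float64(-0.0013)]) (0.49, [np.float64(0.5635), np.float64(0.0124), np.float64(0.0674)])
pot_rim (0.74, [np.float64(0.5068), np.float64(-0.2473), np.float64(0.0855)]) (0.65, [np.float64(0.7184), np.float64(-0.2975), np.float64(-0.001)])
mat (0.66, [np.float64(0.7188), np.float64(-0.1167), np.float64(0.0019)]) (0.63, [np.float64(0.5503), np.float64(0.2879), np.float64(0.0031)])
stand (0.96, [np.float64(0.3516), np.float64(0.265), np.float64(-0.0008)]) (0.89, [np.float64(0.4354), np.float64(0.4657), np.float64(0.0005)]) (0.84, [np.float64(0.5654), np.float64(0.0184), np.float64(0.001)])
stand_seat (0.98, [np.float64(0.4375), np.float64(0.4624), np.float64(0.0616)]) (0.89, [np.float64(0.3267), np.float64(-0.1973), np.float64(0.0638)]) (0.78, [np.float64(0.3526), np.float64(0.2544), np.float64(0.0632)])
stand_grip (0.92, [np.float64(0.4373), np.float64(0.4922), n
[... 3937 characters left out ...]
, 'q': array([-7.35067692e-02,  3.06781103e-01,  1.50637698e+00,  1.52723470e-05,
        1.32840510e+00, -7.35021882e-02]), 'joint_velocities': array([ 0.00053818, -0.00039676,  0.00086818,  0.00126678,  0.00074074,
        0.00042412]), 'tau': array([-1.54557659e-05, -4.57476747e+01, -2.52327257e+01, -1.37339857e-04,
        9.49427013e-04,  5.71400250e-06]), 'eef_pos': array([ 5.75016340e-01, -2.41017526e-05,  2.31324442e-01]), 'ee_rot': array([6.31145837e-06, 7.07109697e-01, 7.07103865e-01, 1.52366272e-05]), 'ft_force': array([-0.31603968, -0.07169996, -0.77169885]), 'ft_torque': array([-0.00824115,  0.00579561, -0.00442224]), 'finger_force': 0.0, 'grip_width': 0.0854728171395603} 0.0187
```

View pics/all.png

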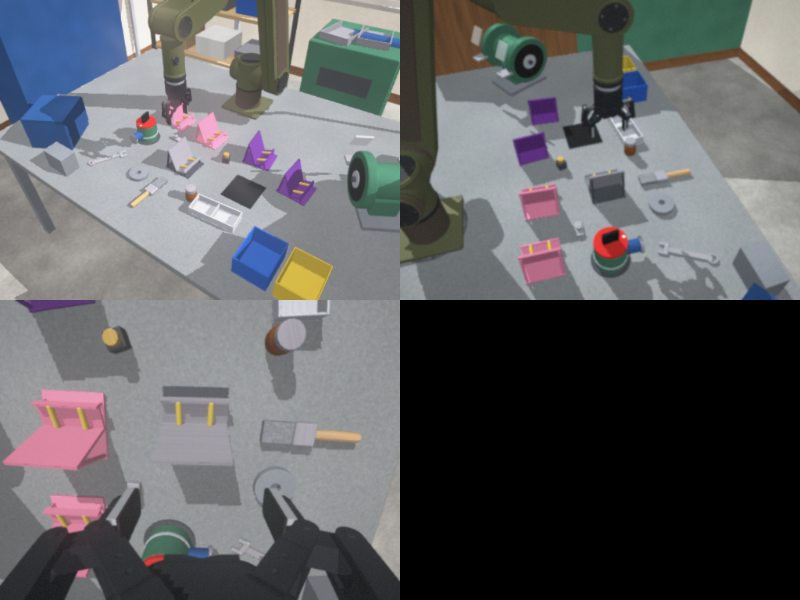

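Steel (grey) stand at about (0.565, 0.018) facing +y; the pot is at (0.507, -0.249) with the fin roughly along world x; the mat is at (0.552, 0.288). The pink and purple stands are look-alikes. I'll move over the pot for a closer look.

>>> play_rows([
  [[0, 0, 0.12], [-40, -12, 0], 0],
  [[0, 0, 0.24], [-80, -24, 0], 0],
  [[0, 0, 0.36], [-120, -36, 0], 0],
  [[0, 0, 0.48], [-160, -48, 0], 0],
  [[0, 0, 0.6], [-200, -60, 0], 0],
])

```text
time_s: 2.97
eef_pos: [0.5145, -0.2011, 0.2315]
ee_rot: [0.0, 0.886, 0.464, 0.0]
ft_force: [1.6, -0.8, -0.0]
grip_width: 0.0853
finger_force: 0.0
```

>>> play_rows([
  [[0, 0, 0.12], [-18, -9, 0], 0],
  [[0, 0, 0.24], [-36, -18, 0], 0],
  [[0, 0, 0.36], [-54, -27, 0], 0],
  [[0, 0, 0.48], [-72, -36, 0], 0],
  [[0, 0, 0.6], [-90, -45, 0], 0],
])

```text
time_s: 3.38
eef_pos: [0.4262, -0.249, 0.2313]
ee_rot: [0.0, 0.983, 0.181, 0.0]
ft_force: [0.0, 0.1, 0.1]
grip_width: 0.0853
finger_force: 0.0
```

>>> play_rows([
  [[0, 0, 0.12], [0, 0, 0], 0],
  [[0, 0, 0.24], [0, 0, 0], 0],
  [[0, 0, 0.37], [0, 0, 0], 0],
  [[0, 0, 0.37], [0, 0, 0], 0],
  [[0, 0, 0.37], [0, 0, 0], 0],
])

```text
time_s: 3.8
eef_pos: [0.4272, -0.2485, 0.2314]
ee_rot: [0.0, 1.0, 0.002, 0.0]
ft_force: [0.2, -0.4, 0.5]
grip_width: 0.0853
finger_force: 0.0
```

```bash
python3 - <<'E'
from h import *
s,o,r=look('wrist',['cover','cover_grip','cover_lug','pot','pot_rim'],'w1.png')
print(r); print(o['eef_pos'],o['ee_rot'],o['q'],s['hand_eye'])
E
```

```text
{'cover': [(0.89, array([ 0.5041, -0.2501,  0.0876]))], 'cover_grip': [(0.89, array([ 0.5066, -0.2478,  0.1241])), (0.73, array([ 0.5441, -0.246 ,  0.0679]))], 'cover_lug': [(0.66, array([ 0.5425, -0.2439,  0.0687])), (0.58, array([ 0.5633,  0.0255, -0.005 ]))], 'pot': [], 'pot_rim': []}
[ 0.42716164 -0.24852352  0.23138721] [6.84176242e-05 9.99998211e-01 1.88926234e-03 6.35176618e-05] [-6.12397175e-01  1.93779890e-01  1.66768118e+00 -4.02918571e-05
  1.27994891e+00  9.54632175e-01] [[-5.20177340e-04  9.51862105e-01  3.06526120e-01  7.87807816e-02]
 [ 9.99999764e-01  6.32555377e-04 -2.67279914e-04 -1.13642747e-03]
 [-4.48308367e-04  3.06525909e-01 -9.51862210e-01 -1.43359427e-01]
 [ 0.00000000e+00  0.00000000e+00  0.00000000e+00  1.00000000e+00]]
```

View pics/w1.png

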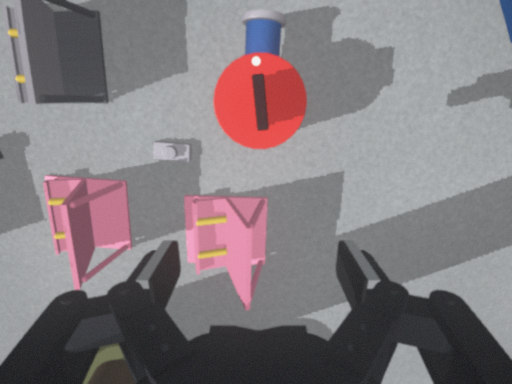

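The cover is at about (260,101) px, the white dot at (256,61), and the fin runs (259,75)–(264,129), so it is yawed a few degrees. The blue pipe points +x. I'll work out the exact fin angle.

```bash
cat >> h.py <<'E'
def unproj(s,o,px,z):
    M,t=campose(s,o); u=cv2.undistortPoints(np.array(px,np.float64).reshape(-1,1,2),np.array(s['intrinsics']),np.array(s['distortion']))[:,0]
    d=np.c_[u[:,0],-u[:,1],-np.ones(len(u))]@M.T
    return t+d*((z-t[2])/d[:,2])[:,None]
def fin(s,o,c,ztop,rad=.034):
    """dark fin in wrist picture: centre and yaw on plane ztop"""
    p=proj(s,o,[c])[0]; g=s['pixels'].astype(int); m=(g.max(2)<75)
    yy,xx=np.mgrid[:384,:512]; W=unproj(s,o,np.c_[xx.ravel(),yy.ravel()],ztop)
    ok=m.ravel()&(np.hypot(*(W[:,:2]-np.array(c)[:2]).T)<rad)
    r=cv2.minAreaRect((W[ok][:,:2]*1000).astype(np.float32)); return r,ok.sum(),p
E
python3 - <<'E'
from h import *
s,o,r=look('wrist',[])
print(fin(s,o,[.507,-.249,.135],.135))
m=(s['pixels'][:,:,0].astype(int)-s['pixels'][:,:,1]>110)&(s['pixels'][:,:,2]<90)
yy,xx=np.nonzero(m); print(len(xx)); h=cv2.convexHull(unproj(s,o,np.c_[xx,yy],.095)[:,:2].astype(np.float32)*1000)
print(cv2.minEnclosingCircle(h), cv2.fitEllipse(h))
E
```

```text
(((0.0, 0.0), (0.0, 0.0), 0.0), np.int64(0), array([259.87735694, 101.43167793]))
5898
((506.48126220703125, -249.5420684814453), 44.75139236450195) ((506.5201110839844, -249.33370971679688), (88.60546112060547, 88.86522674560547), 117.75692749023438)
```

```bash
sed -i 's/m=(g.max(2)<75)/m=(g[:,:,0]<120)/' h.py
python3 - <<'E'
from h import *
s,o,r=look('wrist',[])
print(s['pixels'][100,[235,250,261,275]])
print(fin(s,o,[.5065,-.2494,.135],.135))
E
```

```text
[[232  80  77]
 [233  81  78]
 [ 88  62  64]
 [184  64  61]]
(((506.2265319824219, -249.36965942382812), (44.513328552246094, 8.910420417785645), 6.054313659667969), np.int64(581), array([260.38232735, 102.0141143 ]))
```

>>> play_rows([
  [[0, 0, -0.05], [40, 0.4, 0], 0],
  [[0, 0, -0.105], [79, 0.8, 20], 0],
  [[0, 0, -0.105], [79, 0.8, 55], 0],
  [[0, 0, -0.105], [79, 0.8, 90], 0],
  [[0, 0, -0.105], [79, 0.8, 125], 0],
])

```text
time_s: 4.62
eef_pos: [0.5074, -0.2492, 0.1052]
ee_rot: [0.0, 0.999, 0.054, 0.001]
ft_force: [-0.4, 0.2, -0.5]
grip_width: 0.0854
finger_force: 0.0
```

>>> play_rows([
  [[0, 0, 0], [0, 0, 0], 0.4],
  [[0, 0, 0], [0, 0, 0], 0.7],
  [[0, 0, 0], [0, 0, 0], 1],
  [[0, 0, 0], [0, 0, 0], 1],
  [[0, 0, 0], [0, 0, 0], 1],
])

```text
time_s: 5.03
eef_pos: [0.5078, -0.2503, 0.1089]
ee_rot: [0.001, 0.999, 0.053, 0.002]
ft_force: [-0.5, 0.5, -0.5]
grip_width: 0.0252
finger_force: 0.0
```

>>> play_rows([
  [[0, 0, 0], [0, 0, 0], 1],
  [[0, 0, 0], [0, 0, 0], 1],
  [[0, 0, 0], [0, 0, 0], 1],
  [[0, 0, 0], [0, 0, 0], 1],
  [[0, 0, 0], [0, 0, 0], 1],
])

```text
time_s: 5.45
eef_pos: [0.5073, -0.25, 0.1085]
ee_rot: [0.001, 0.999, 0.053, 0.002]
ft_force: [-0.6, -0.3, 6.9]
grip_width: 0.0092
finger_force: 59.7
```

```bash
python3 -c "
from h import *
o=get_obs();print(o)"
```

```text
{'time_s': 5.45, 'q': array([-5.32484533e-01,  4.11418356e-01,  1.69023431e+00, -2.24277894e-04,
        1.03588312e+00,  9.32644429e-01]), 'joint_velocities': array([-1.57584902e-04,  7.27591231e-04,  2.52557289e-04, -1.42554384e-04,
       -6.29144715e-04,  4.08138007e-05]), 'tau': array([ 2.69638756e-01, -4.37814653e+01, -1.86165279e+01,  1.06064938e-01,
       -2.34240247e-01,  7.15144590e-03]), 'eef_pos': array([ 0.50732461, -0.25004733,  0.10847142]), 'ee_rot': array([0.00120115, 0.99859956, 0.05286589, 0.00163741]), 'ft_force': array([-0.62545812, -0.29294152,  6.8664781 ]), 'ft_torque': array([0.05805813, 0.08568015, 0.0287342 ]), 'finger_force': 59.73133742809296, 'grip_width': 0.009195314864767573}
```

>>> play_rows([
  [[0, 0, -0.11], [0, 0, -1], 1],
  [[0, 0, -0.22], [0, 0, -1], 1],
  [[0, 0, -0.33], [0, 0, -1], 1],
  [[0, 0, -0.44], [0, 0, -1], 1],
  [[0, 0, -0.55], [0, 0, -1], 1],
])

```text
time_s: 5.87
eef_pos: [0.507, -0.2495, 0.1085]
ee_rot: [0.001, 0.946, 0.324, 0.001]
ft_force: [0.8, 0.3, 1.7]
grip_width: 0.0089
finger_force: 59.0
```

>>> play_rows([
  [[0, 0, -0.12], [0, 0, 0], 1],
  [[0, 0, -0.24], [0, 0, 0], 1],
  [[0, 0, -0.36], [0, 0, 0], 1],
  [[0, 0, -0.48], [0, 0, 0], 1],
  [[0, 0, -0.58], [0, 0, 0], 1],
])

```text
time_s: 6.28
eef_pos: [0.5072, -0.2493, 0.1085]
ee_rot: [0.001, 0.814, 0.581, 0.001]
ft_force: [1.0, 0.1, 1.2]
grip_width: 0.0089
finger_force: 59.1
```

```bash
python3 -c "
from h import *
o=get_obs();print(o['ft_torque'],o['ft_force'],o['ee_rot'],o['q'])"
```

```text
[ 0.31714376 -0.14861826 -0.09062602] [0.95176026 0.09350862 1.22677289] [0.0009483  0.81359941 0.58142427 0.00095527] [-5.32182961e-01  4.11472357e-01  1.69009549e+00  1.13315715e-03
  1.03751609e+00 -2.02919108e-01]
```

>>> play_rows([
  [[0, 0, -0.04], [0, 0, 0], 1],
  [[0, 0, -0.08], [0, 0, 0], 1],
  [[0, 0, -0.12], [0, 0, 0], 1],
  [[0, 0, -0.12], [0, 0, 0], 1],
  [[0, 0, -0.12], [0, 0, 0], 1],
])

```text
time_s: 6.7
eef_pos: [0.5071, -0.2493, 0.1085]
ee_rot: [0.001, 0.779, 0.627, 0.001]
ft_force: [0.6, 1.6, 4.5]
grip_width: 0.0087
finger_force: 59.6
```

```bash
echo 'from h import *
o=get_obs();print(o["ft_torque"],o["ft_force"],o["q"][5],o["tau"][5])' > t.py; python3 t.py
```

```text
[ 0.52936989 -0.13309497  0.05780815] [0.61260893 1.64054171 4.50862781] -0.3164493268264961 0.050654764054343104
```

>>> play_rows([
  [[0, 0, -0.04], [0, 0, 0], 1],
  [[0, 0, -0.08], [0, 0, 0], 1],
  [[0, 0, -0.1], [0, 0, 0], 1],
  [[0, 0, -0.1], [0, 0, 0], 1],
  [[0, 0, -0.1], [0, 0, 0], 1],
])

```text
time_s: 7.12
eef_pos: [0.507, -0.2496, 0.1085]
ee_rot: [0.001, 0.747, 0.665, 0.0]
ft_force: [0.9, -0.2, 4.8]
grip_width: 0.009
finger_force: 59.7
```

```bash
python3 t.py
```

```text
[ 0.3146106  -0.07172881  0.00077819] [ 0.87066944 -0.20484462  4.80381408] -0.4161918559617034 -0.009364228171762079
```

>>> play_rows([
  [[0, 0, -0.04], [0, 0, 0], 1],
  [[0, 0, -0.08], [0, 0, 0], 1],
  [[0, 0, -0.1], [0, 0, 0], 1],
  [[0, 0, -0.1], [0, 0, 0], 1],
  [[0, 0, -0.1], [0, 0, 0], 1],
])

```text
time_s: 7.53
eef_pos: [0.5071, -0.2496, 0.1085]
ee_rot: [0.001, 0.713, 0.701, 0.0]
ft_force: [0.5, -0.2, 5.2]
grip_width: 0.0085
finger_force: 59.6
```

```bash
python3 t.py
```

```text
[ 0.36688329 -0.06320751 -0.02016849] [ 0.53896837 -0.16830485  5.22100133] -0.5162445068839967 -0.001922739393194206
```

>>> play_rows([
  [[0, 0, -0.03], [0, 0, 0], 1],
  [[0, 0, -0.06], [0, 0, 0], 1],
  [[0, 0, -0.08], [0, 0, 0], 1],
  [[0, 0, -0.08], [0, 0, 0], 1],
  [[0, 0, -0.08], [0, 0, 0], 1],
])

```text
time_s: 7.95
eef_pos: [0.5065, -0.2498, 0.1085]
ee_rot: [0.001, 0.684, 0.729, 0.0]
ft_force: [-0.4, -0.2, 6.2]
grip_width: 0.0091
finger_force: 59.8
```

```bash
python3 t.py
```

```text
[ 0.18882359  0.14574788 -0.21115637] [-0.42061983 -0.20800346  6.23429487] -0.5957866994559562 -0.2078692289069295
```

>>> play_rows([
  [[0, 0, -0.02], [0, 0, 0], 1],
  [[0, 0, -0.04], [0, 0, 0], 1],
  [[0, 0, -0.05], [0, 0, 0], 1],
  [[0, 0, -0.05], [0, 0, 0], 1],
  [[0, 0, -0.05], [0, 0, 0], 1],
])

```text
time_s: 8.37
eef_pos: [0.5061, -0.2499, 0.1085]
ee_rot: [0.001, 0.667, 0.745, -0.0]
ft_force: [-2.0, -0.4, 7.4]
grip_width: 0.0089
finger_force: 62.6
```

```bash
python3 t.py
```

```text
[ 0.07021389  0.27953768 -0.92734655] [-1.95787611 -0.40909666  7.43884154] -0.6442158312194336 -0.941796787083149
```

Firm resistance at about 90°: that is the stop. I'll ease off a little and lift.

>>> play_rows([
  [[0, 0, 0.03], [0, 0, 0], 1],
  [[0, 0, 0.04], [0, 0, -2], 1],
  [[0, 0, 0.04], [0, 0, -4], 1],
  [[0, 0, 0.04], [0, 0, -6], 1],
  [[0, 0, 0.04], [0, 0, -8], 1],
])

```text
time_s: 8.78
eef_pos: [0.5058, -0.2489, 0.1148]
ee_rot: [-0.001, 0.68, 0.733, -0.0]
ft_force: [1.7, 0.8, -4.8]
grip_width: 0.0087
finger_force: 58.5
```

```bash
python3 t.py
```

```text
[ 0.03660991 -0.20713265 -0.04888302] [ 1.70108799  0.79025346 -4.81547886] -0.6074228648765123 -0.0788049353286624
```

>>> play_rows([
  [[0, 0, 0], [0, 0, -20], 1],
  [[0, 0, 0], [0, 0, -50], 1],
  [[0, 0, 0.075], [10, 0, -80], 1],
  [[0, 0, 0.075], [40, 0, -105], 1],
  [[0, 0, 0.075], [75, 0, -120], 1],
])

```text
time_s: 9.2
eef_pos: [0.5018, -0.1759, 0.2382]
ee_rot: [0.002, 0.708, 0.706, 0.0]
ft_force: [1.2, 0.3, -3.8]
grip_width: 0.0089
finger_force: 59.7
```

>>> play_rows([
  [[0, 0, 0], [35, 20, 0], 1],
  [[0, 0, 0], [55, 40, 0], 1],
  [[0, 0, 0], [55, 50, 0], 1],
  [[0, 0, 0], [55, 50, 0], 1],
  [[0, 0, 0], [55, 50, 0], 1],
])

```text
time_s: 9.62
eef_pos: [0.55, -0.1195, 0.2348]
ee_rot: [-0.001, 0.707, 0.708, -0.001]
ft_force: [0.7, -0.2, -3.6]
grip_width: 0.0087
finger_force: 59.7
```

```bash
python3 - <<'E'
from h import *
s,o,r=look('wrist',['cover_grip','stand','stand_seat','stand_grip'],'w2.png')
print(r); print(o['eef_pos'],o['ee_rot'],o['ft_force'])
E
```

```text
{'cover_grip': [(0.84, array([ 0.5526, -0.1174,  0.2498]))], 'stand': [(0.95, array([ 0.5649,  0.0231, -0.0016])), (0.85, array([ 0.32  , -0.1871,  0.0036])), (0.64, array([ 0.3468,  0.0159, -0.0004]))], 'stand_seat': [(0.94, array([0.5646, 0.0159, 0.0639])), (0.87, array([ 0.3176, -0.1976,  0.0667])), (0.61, array([0.3516, 0.006 , 0.0652]))], 'stand_grip': [(0.89, array([0.3524, 0.0407, 0.0787])), (0.67, array([ 0.328 , -0.1607,  0.0775])), (0.64, array([0.5654, 0.0453, 0.0765]))]}
[ 0.55003865 -0.11946587  0.23476542] [-5.83146170e-04  7.06616372e-01  7.07595932e-01 -9.80238828e-04] [ 0.66221399 -0.20867054 -3.6179933 ]
```

View pics/w2.png

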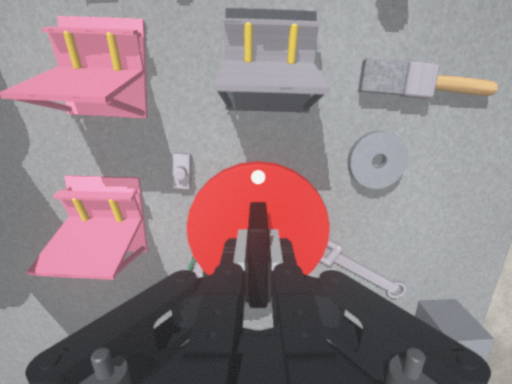

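The stand faces +y squarely: front lip at (225–316,10) px, plate top edge at (217–327,88). The cover is held level. Going on to the mat.

>>> play_rows([
  [[0, 0, 0], [40, 0, 0], 1],
  [[0, 0, 0], [80, 0, 0], 1],
  [[0, 0, 0], [120, 0, 0], 1],
  [[0, 0, 0], [160, 0, 0], 1],
  [[0, 0, 0], [200, 0, 0], 1],
])

```text
time_s: 10.28
eef_pos: [0.55, 0.0812, 0.2354]
ee_rot: [-0.0, 0.708, 0.706, -0.0]
ft_force: [0.3, -0.2, -3.5]
grip_width: 0.009
finger_force: 59.7
```

>>> play_rows([
  [[0, 0, 0], [40, 0, 0], 1],
  [[0, 0, 0], [80, 0, 0], 1],
  [[0, 0, 0], [120, 0, 0], 1],
  [[0, 0, 0], [165, 0, 20], 1],
  [[0, 0, 0], [205, 0, 50], 1],
])

```text
time_s: 10.7
eef_pos: [0.5526, 0.2753, 0.1969]
ee_rot: [0.001, 0.707, 0.707, 0.003]
ft_force: [1.6, -0.4, -3.6]
grip_width: 0.0087
finger_force: 59.8
```

>>> play_rows([
  [[0, 0, 0], [0, 0, 35], 1],
  [[0, 0, 0], [0, 0, 70], 1],
  [[0, 0, 0], [0, 0, 100], 1],
  [[0, 0, 0], [0, 0, 120], 1],
  [[0, 0, 0], [0, 0, 120], 1],
])

```text
time_s: 11.12
eef_pos: [0.5467, 0.2704, 0.0693]
ee_rot: [-0.002, 0.707, 0.707, -0.005]
ft_force: [-0.8, -0.8, -3.6]
grip_width: 0.0088
finger_force: 59.6
```

```bash
python3 - <<'E'
from h import *
s,o,r=look('side',['cover','cover_grip','mat'],'s2.png')
print(r); print(o['eef_pos'],o['ee_rot'],o['ft_force'],o['q'])
E
```

```text
{'cover': [(0.74, array([0.5497, 0.2662, 0.0448])), (0.19, array([ 0.7215, -0.3005, -0.0016]))], 'cover_grip': [(0.85, array([0.5472, 0.2663, 0.0822]))], 'mat': [(0.95, array([ 0.554 ,  0.2867, -0.0049]))]}
[0.54667706 0.27041575 0.06925858] [-0.00201582  0.70737132  0.70682118 -0.00505785] [-0.82218746 -0.75403    -3.56700699] [ 3.90217724e-01  5.14707799e-01  1.61842485e+00 -1.98574316e-04
  1.01934828e+00  3.91100710e-01]
```

>>> play_rows([
  [[0, 0, 0], [10, 3, 6], 1],
  [[0, 0, 0], [16, 4, 12], 1],
  [[0, 0, 0], [16, 4, 17], 1],
  [[0, 0, 0], [16, 4, 19.5], 1],
  [[0, 0, 0], [16, 4, 20.5], 1],
])

```text
time_s: 11.73
eef_pos: [0.5539, 0.2887, 0.0532]
ee_rot: [-0.0, 0.707, 0.707, -0.001]
ft_force: [0.0, -0.9, -4.0]
grip_width: 0.0091
finger_force: 59.7
```

>>> play_rows([
  [[0, 0, 0], [0, 0, 0], 1],
  [[0, 0, 0], [0, 0, 0], 0.9],
  [[0, 0, 0], [0, 0, 0], 0.6],
  [[0, 0, 0], [0, 0, 0], 0.3],
  [[0, 0, 0], [0, 0, 0], 0],
])

```text
time_s: 12.15
eef_pos: [0.5553, 0.2889, 0.0547]
ee_rot: [0.0, 0.707, 0.707, 0.001]
ft_force: [-0.1, -0.1, 0.5]
grip_width: 0.0448
finger_force: 0.0
```

>>> play_rows([
  [[0, 0, 0], [0, 0, 0], 0],
  [[0, 0, 0], [0, 0, 0], 0],
  [[0, 0, 0], [0, 0, 0], 0],
  [[0, 0, 0], [0, 0, -20], 0],
  [[0, 0, 0], [0, 0, -60], 0],
])

```text
time_s: 12.57
eef_pos: [0.5507, 0.287, 0.1094]
ee_rot: [-0.002, 0.707, 0.707, -0.005]
ft_force: [-0.7, -0.3, -0.9]
grip_width: 0.0852
finger_force: 0.0
```

>>> play_rows([
  [[0, 0.1, 0], [-6, 0, -10], 0],
  [[0, 0.21, 0], [-12, 0, -10], 0],
  [[0, 0.32, 0], [-18, 0, -10], 0],
  [[0, 0.43, 0], [-24, 0, -10], 0],
  [[0, 0.52, 0], [-30, 0, -10], 0],
])

```text
time_s: 12.98
eef_pos: [0.5553, 0.258, 0.1252]
ee_rot: [-0.182, 0.683, 0.683, 0.185]
ft_force: [-1.8, 0.2, -1.2]
grip_width: 0.0855
finger_force: 0.0
```

>>> play_rows([
  [[0, 0, 0], [0, 0, 0], 0],
  [[0, 0, 0], [0, 0, 0], 0],
  [[0, 0, 0], [0, 0, 0], 0],
  [[0, 0, 0], [0, 0, 0], 0],
  [[0, 0, 0], [0, 0, 0], 0],
])

```text
time_s: 13.4
eef_pos: [0.5546, 0.2602, 0.1244]
ee_rot: [-0.181, 0.682, 0.684, 0.182]
ft_force: [-0.5, 0.4, -0.2]
grip_width: 0.0853
finger_force: 0.0
```

```bash
python3 - <<'E'
from h import *
s,o,r=look('wrist',['cover','cover_grip','mat'],'w3.png')
print(r); print(o['eef_pos'],o['ee_rot'],o['q'])
s2,o2,r=look('side',['cover','cover_grip']); print(r)
print(fin(s,o,[.5515,.2885,.075],.075))
E
```

```text
{'cover': [], 'cover_grip': [(0.96, array([0.5583, 0.2917, 0.0634]))], 'mat': []}
[0.55461025 0.2601921  0.1244373 ] [-0.18136934  0.68241021  0.68436979  0.1818226 ] [ 0.0605938   0.4472906   1.73445222  0.62013454  1.02099014 -0.2902605 ]
{'cover': [(0.75, array([0.5598, 0.2878, 0.0212]))], 'cover_grip': [(0.81, array([0.5571, 0.2856, 0.064 ]))]}
(((549.9104614257812, 294.3122863769531), (29.929725646972656, 56.45328140258789), 34.56917190551758), np.int64(590), array([253.44026691, 208.92334911]))
```

View pics/w3.png

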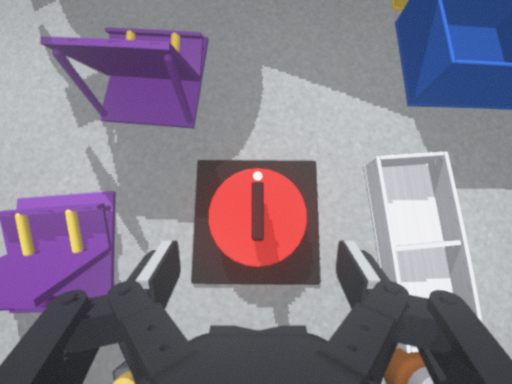

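```bash
python3 - <<'E'
from h import *
o=get_obs(); s=snapshot('wrist')
print(unproj(s,o,[[258,183],[258,212],[258,240]],.075))
m=(s['pixels'][:,:,0].astype(int)-s['pixels'][:,:,1]>100)
m[:150]=0;m[290:]=0;m[:,:190]=0;m[:,325:]=0
yy,xx=np.nonzero(m); h=cv2.convexHull(unproj(s,o,np.c_[xx,yy],.035)[:,:2].astype(np.float32)*1000)
c=cv2.fitEllipse(h); print(c)
A=q2R(o['ee_rot']).as_matrix(); print(A)
G=np.array([c[0][0]/1000,c[0][1]/1000,.0635])
print(A.T@(G-o['eef_pos'])*1000)
E
```

```text
[[0.55486043 0.30832839 0.075     ]
 [0.55486284 0.28504604 0.075     ]
 [0.55486533 0.26346121 0.075     ]]
((554.426513671875, 288.0550842285156), (91.35164642333984, 91.46434020996094), 170.04345703125)
[[-8.11293376e-04  9.99999636e-01 -2.62471319e-04]
 [ 8.67883554e-01  8.34495568e-04  4.96766987e-01]
 [ 4.96767026e-01  1.75229225e-04 -8.67883916e-01]]
[-4.99063202e+00  3.26926914e-02  6.68099117e+01]
```

>>> play_rows([
  [[0, 0, 0], [-5, 0, 20], 0],
  [[0, 0, 0], [-5, 0, 45], 0],
  [[0, 0, 0], [-5, 0, 65], 0],
  [[0, 0, 0], [-5, 0, 78], 0],
  [[0, 0, 0], [-5, 0, 83], 0],
])

```text
time_s: 14.22
eef_pos: [0.5533, 0.2962, 0.0475]
ee_rot: [-0.183, 0.683, 0.683, 0.181]
ft_force: [0.2, -0.1, -0.1]
grip_width: 0.0853
finger_force: 0.0
```

>>> play_rows([
  [[0, 0, 0], [0, 0, 0], 0],
  [[0, 0, 0], [0, 0, 0], 0.4],
  [[0, 0, 0], [0, 0, 0], 0.8],
  [[0, 0, 0], [0, 0, 0], 1],
  [[0, 0, 0], [0, 0, 0], 1],
])

```text
time_s: 14.63
eef_pos: [0.5553, 0.2954, 0.0503]
ee_rot: [-0.181, 0.683, 0.683, 0.183]
ft_force: [0.5, 0.2, 0.3]
grip_width: 0.039
finger_force: 0.0
```

>>> play_rows([
  [[0, 0, 0], [0, 0, 0], 1],
  [[0, 0, 0], [0, 0, 0], 1],
  [[0, 0, 0], [0, 0, 0], 1],
  [[0, 0, 0], [0, 0, 0], 1],
  [[0, 0, 0], [0, 0, 0], 1],
])

```text
time_s: 15.05
eef_pos: [0.5547, 0.2955, 0.0498]
ee_rot: [-0.182, 0.683, 0.683, 0.182]
ft_force: [-1.3, -2.7, 5.5]
grip_width: 0.0088
finger_force: 59.0
```

```bash
python3 - <<'E'
from h import *
o=get_obs(); print(o['eef_pos'],o['ee_rot'],o['ft_force'],o['ft_torque'],o['finger_force'],o['grip_width'])
A=q2R(o['ee_rot']).as_matrix()
G=np.array([.5546,.288,.063]); O=np.array([.5546,.288,.025])
print('grip in tool',A.T@(G-o['eef_pos'])*1000,'origin',A.T@(O-o['eef_pos'])*1000)
E
```

```text
[0.55473057 0.29551091 0.04984547] [-0.1816603   0.68331044  0.68333279  0.18205131] [-1.26136622 -2.6969041   5.46297075] [-0.2482306   0.10921686  0.05730877] 59.01864051818848 0.008769879156008034
grip in tool [  0.0213497   -0.12259828 -15.14783813] origin [-18.86708232  -0.14321335  17.82528291]
```

>>> play_rows([
  [[0, 0, 0], [10, 0, -17], 1],
  [[0, -0.1, 0], [25, 0, -43], 1],
  [[0, -0.22, 0], [29, 3, -70], 1],
  [[0, -0.34, 0], [19, 6, -93], 1],
  [[0, -0.46, 0], [-7, 10, -108], 1],
])

```text
time_s: 15.47
eef_pos: [0.5678, 0.2372, 0.1448]
ee_rot: [-0.018, 0.707, 0.707, 0.025]
ft_force: [0.6, 0.9, -4.4]
grip_width: 0.0091
finger_force: 59.0
```

>>> play_rows([
  [[0, -0.12, 0], [-25, 0, -2], 1],
  [[0, -0.24, 0], [-55, 0, -3], 1],
  [[0, -0.36, 0], [-85, 0, -5], 1],
  [[0, -0.48, 0], [-110, 0, -6], 1],
  [[0, -0.6, 0], [-110, 0, -6], 1],
])

```text
time_s: 15.88
eef_pos: [0.5638, 0.1215, 0.1394]
ee_rot: [0.19, 0.682, 0.68, -0.191]
ft_force: [-0.3, -0.3, -4.8]
grip_width: 0.0091
finger_force: 59.1
```

>>> play_rows([
  [[0, -0.1, 0], [0, 0, 0], 1],
  [[0, -0.162, 0], [0, 0, 0], 1],
  [[0, -0.162, 0], [0, 0, 0], 1],
  [[0, -0.162, 0], [0, 0, 0], 1],
  [[0, -0.162, 0], [0, 0, 0], 1],
])

```text
time_s: 16.3
eef_pos: [0.5643, 0.1258, 0.1381]
ee_rot: [0.241, 0.664, 0.665, -0.242]
ft_force: [0.4, -1.2, -3.3]
grip_width: 0.0089
finger_force: 59.2
```

```bash
cat > g.py <<'E'
from h import *
def tgt(dn,du,O=np.array([.5645,.0215,0]),Gt=np.array([0,0,-15.1])/1000):
    o=get_obs(); A=q2R(o['ee_rot']).as_matrix()
    n=np.array([0,np.cos(np.radians(20)),np.sin(np.radians(20))]); u=np.array([0,-n[2],n[1]])
    cz=A@np.array([.4968,0,-.868]); print('cover z',cz,'elev',np.degrees(np.arcsin(cz[2])))
    G=O+[0,.027,.078]+n*dn/1000+u*du/1000
    print('eef',o['eef_pos'],'f',o['ft_force'],'shift mm',A.T@(G-(o['eef_pos']+A@Gt))*1000, 'n,u in tool',A.T@n,A.T@u)
E
python3 - <<'E'
from g import *
tgt(60,20)
s,o,r=look('wrist',['stand','stand_seat','stand_grip','cover_grip'],'w4.png'); print(r)
s,o,r=look('side',['cover','cover_grip'],'s4.png'); print(r)
E
```

```text
cover z [3.62526992e-04 9.38228345e-01 3.46354848e-01] elev 20.26452267502494
eef [0.56432817 0.12575404 0.1381159 ] f [ 0.35582137 -1.15730916 -3.26609993] shift mm [-7.88641255  0.19255733 48.84130973] n,u in tool [ 5.00706262e-01 -3.58473717e-04 -8.65617185e-01] [-0.86561706 -0.00087775 -0.50070583]
{'stand': [(0.81, array([ 0.3502,  0.0171, -0.002 ])), (0.77, array([ 3.188e-01, -1.876e-01, -1.000e-04])), (0.57, array([0.562 , 0.0211, 0.0019]))], 'stand_seat': [(0.85, array([ 0.3209, -0.1969,  0.0637])), (0.67, array([0.3477, 0.0074, 0.068 ]))], 'stand_grip': [(0.72, array([ 0.3238, -0.1599,  0.0773])), (0.61, array([0.3569, 0.0403, 0.0786]))], 'cover_grip': [(0.59, array([0.5684, 0.1398, 0.1504]))]}
{'cover': [(0.78, array([0.5705, 0.0961, 0.1397]))], 'cover_grip': [(0.81, array([0.5676, 0.1306, 0.1503]))]}
```

View pics/w4.png

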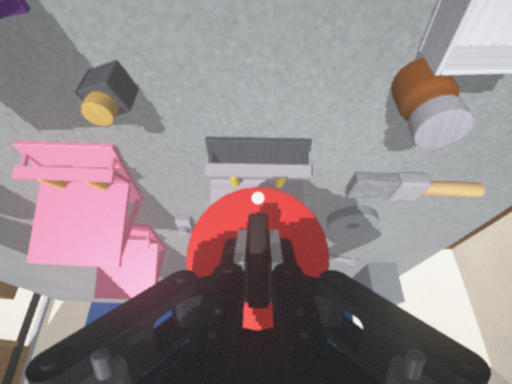

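>>> play_rows([
  [[0, 0, 0], [-4, 0, 25], 1],
  [[0, 0, 0], [-8, 0, 49], 1],
  [[0, 0, 0], [-18, 0, 66], 1],
  [[0, 0, 0], [-28, 0, 84], 1],
  [[0, 0, 0], [-28, 0, 84], 1],
])

```text
time_s: 17.12
eef_pos: [0.5625, 0.0465, 0.0915]
ee_rot: [0.241, 0.664, 0.664, -0.245]
ft_force: [-0.5, -1.2, -3.1]
grip_width: 0.0092
finger_force: 59.2
```

```bash
python3 - <<'E'
from g import *
tgt(0,15)
s,o,r=look('side',['cover','cover_grip','stand_seat'],'s5.png'); print(r)
p=proj(s,o,[[.5645,.03,.06]])[0].astype(int); print(p)
a=cv2.imread('pics/s5.png')[max(p[1]-75,0):p[1]+75,max(p[0]-100,0):p[0]+100]; cv2.imwrite('pics/s5c.png',cv2.resize(a,None,fx=4,fy=4,interpolation=2)) 
E
```

```text
cover z [0.00423331 0.93979073 0.3420668 ] elev 20.002844900303785
eef [0.56251523 0.04650087 0.09150539] f [-0.45936745 -1.23754489 -3.06494721] shift mm [-2.7728511   1.99160078 16.66091121] n,u in tool [ 0.49675702 -0.00423277 -0.86787934] [-0.86788955 -0.0029172  -0.49674864]
{'cover': [(0.74, array([0.5677, 0.0195, 0.0907]))], 'cover_grip': [(0.86, array([0.564 , 0.0554, 0.1058])), (0.54, array([ 0.7144, -0.117 ,  0.0026]))], 'stand_seat': [(0.97, array([ 0.3203, -0.1966,  0.0703])), (0.9, array([0.3506, 0.0046, 0.0656])), (0.89, array([0.3527, 0.2552, 0.0644]))]}
[258 217]
```

View pics/s5c.png

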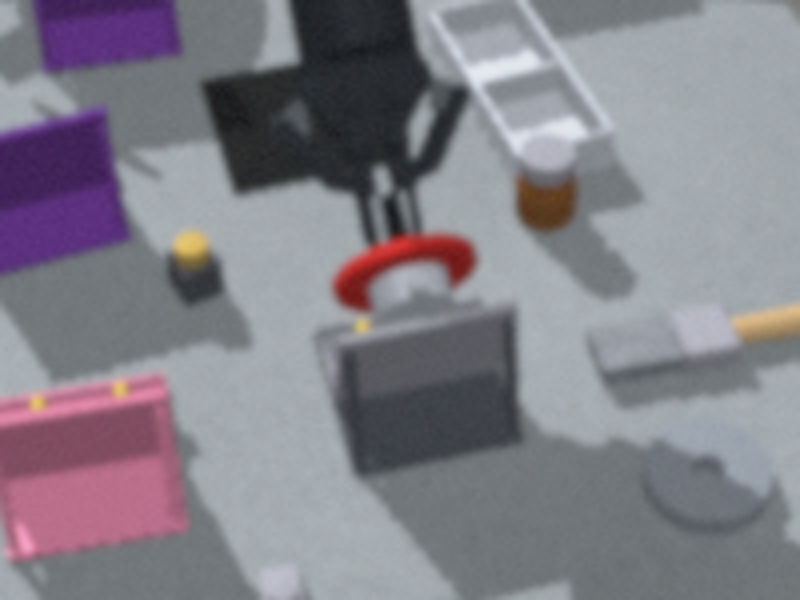

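>>> play_rows([
  [[0, 0, 0], [-0.3, 0, 4], 1],
  [[0, 0, 0], [-0.6, 0, 7], 1],
  [[0, 0, 0], [-0.9, 0, 10], 1],
  [[0, 0, 0], [-1.1, 0, 12], 1],
  [[0, 0, 0], [-1.3, 0, 14], 1],
])

```text
time_s: 17.73
eef_pos: [0.5645, 0.0403, 0.0823]
ee_rot: [0.242, 0.664, 0.664, -0.242]
ft_force: [0.6, 0.3, -3.1]
grip_width: 0.0089
finger_force: 59.3
```

>>> play_rows([
  [[0, 0, 0], [0, 0, 0], 1],
  [[0, 0, 0], [0, 0, 0], 1],
  [[0, 0, 0], [0, 0, 0], 1],
  [[0, 0, 0], [0, 0, 0], 1],
  [[0, 0, 0], [0, 0, 0], 1],
])

```text
time_s: 18.15
eef_pos: [0.5647, 0.0403, 0.0826]
ee_rot: [0.242, 0.664, 0.664, -0.242]
ft_force: [0.4, 0.4, -3.6]
grip_width: 0.0091
finger_force: 59.2
```

```bash
python3 -c "
from g import *
tgt(0,0)"
```

```text
cover z [-8.14388431e-05  9.38762542e-01  3.44904514e-01] elev 20.17596704837764
eef [0.56466037 0.04034089 0.0825677 ] f [ 0.3644128   0.38557821 -3.62919504] shift mm [ 9.18500884 -0.16122996 13.34775356] n,u in tool [ 4.99367706e-01  8.08495484e-05 -8.66390148e-01] [-8.66390142e-01  1.91576729e-04 -4.99367685e-01]
```

>>> play_rows([
  [[0, 0, 0], [-1, 0, 1.7], 1],
  [[0, 0, 0], [-1.8, 0, 3.2], 1],
  [[0, 0, 0], [-2.5, 0, 4.4], 1],
  [[0, 0, 0], [-3, 0, 5.2], 1],
  [[0, 0, 0], [-3, 0, 5.2], 1],
])

```text
time_s: 18.57
eef_pos: [0.5644, 0.0343, 0.0804]
ee_rot: [0.242, 0.664, 0.664, -0.242]
ft_force: [-0.1, 0.6, -2.4]
grip_width: 0.0087
finger_force: 59.3
```

>>> play_rows([
  [[0, 0, 0], [-0.5, 0, 0.9], 1],
  [[0, 0, 0], [-1, 0, 1.7], 1],
  [[0, 0, 0], [-1, 0, 1.7], 1],
  [[0, 0, 0], [-1, 0, 1.7], 1],
  [[0, 0, 0], [-1, 0, 1.7], 1],
])

```text
time_s: 18.98
eef_pos: [0.5647, 0.033, 0.0798]
ee_rot: [0.242, 0.664, 0.664, -0.242]
ft_force: [-0.4, 2.7, -2.8]
grip_width: 0.009
finger_force: 59.6
```

```bash
python3 -c "
from g import *
tgt(0,0)"
```

```text
cover z [-2.40323017e-04  9.38660903e-01  3.45180955e-01] elev 20.192842318885297
eef [0.56469573 0.03303863 0.07983873] f [-0.42034977  2.74663946 -2.76159508] shift mm [13.02226816 -0.19449821  6.56442878] n,u in tool [ 4.99622871e-01  2.39302072e-04 -8.66242997e-01] [-8.66243019e-01  2.99191032e-04 -4.99622801e-01]
```

>>> play_rows([
  [[0, 0, 0], [2.5, 0, 1.2], 1],
  [[0, 0, 0], [5, 0, 2.7], 1],
  [[0, 0, 0], [7.5, 0, 4.1], 1],
  [[0, 0, 0], [9, 0, 5], 1],
  [[0, 0, 0], [9.5, 0, 5.4], 1],
])

```text
time_s: 19.4
eef_pos: [0.5647, 0.0369, 0.0693]
ee_rot: [0.242, 0.664, 0.665, -0.242]
ft_force: [-0.3, 3.5, 0.8]
grip_width: 0.0088
finger_force: 60.1
```

>>> play_rows([
  [[0, 0, 0], [0.5, 0, 0.3], 1],
  [[0, 0, 0], [1, 0, 0.6], 1],
  [[0, 0, 0], [1.4, 0, 0.8], 1],
  [[0, 0, 0], [1.7, 0, 1], 1],
  [[0, 0, 0], [1.7, 0, 1], 1],
])

```text
time_s: 19.82
eef_pos: [0.5648, 0.0374, 0.0678]
ee_rot: [0.242, 0.664, 0.664, -0.242]
ft_force: [0.1, 3.9, -0.2]
grip_width: 0.0089
finger_force: 60.2
```

```bash
python3 -c "
from g import *
tgt(0,0)"
```

```text
cover z [-3.19332869e-04  9.38710789e-01  3.45045204e-01] elev 20.18455518119241
eef [0.56478619 0.03738518 0.06783401] f [ 0.11733798  3.87028542 -0.24184099] shift mm [ 1.97114281 -0.27907197  0.16664538] n,u in tool [ 4.99497654e-01  3.17811020e-04 -8.66315181e-01] [-8.66315204e-01  4.67588838e-04 -4.99497496e-01]
```

>>> play_rows([
  [[0, 0, 0], [0.5, 0, 0.3], 1],
  [[0, 0, 0], [1, 0, 0.6], 1],
  [[0, 0, 0], [1.5, 0, 0.9], 1],
  [[0, 0, 0], [1.7, 0, 1], 1],
  [[0, 0, 0], [1.7, 0, 1], 1],
])

```text
time_s: 20.23
eef_pos: [0.5648, 0.0379, 0.0665]
ee_rot: [0.243, 0.664, 0.664, -0.242]
ft_force: [-0.6, 5.7, 3.6]
grip_width: 0.0088
finger_force: 60.8
```

```bash
python3 -c "
from g import *
tgt(0,0)"
```

```text
cover z [-4.16378425e-04  9.39018573e-01  3.44206604e-01] elev 20.133371475869623
eef [0.56482686 0.03787836 0.06650151] f [-0.59399448  5.73908829  3.64388721] shift mm [ 0.7224066  -0.31628157 -0.53712065] n,u in tool [ 4.98723763e-01  4.14799728e-04 -8.66760887e-01] [-8.66760906e-01  6.70028331e-04 -4.98723453e-01]
```

>>> play_rows([
  [[0, 0, 0], [0.5, 0, 0.3], 1],
  [[0, 0, 0], [1, 0, 0.6], 1],
  [[0, 0, 0], [1.3, 0, 0.7], 1],
  [[0, 0, 0], [1.3, 0, 0.7], 1],
  [[0, 0, 0], [1.3, 0, 0.7], 1],
])

```text
time_s: 20.65
eef_pos: [0.5648, 0.0379, 0.0662]
ee_rot: [0.243, 0.664, 0.664, -0.243]
ft_force: [-1.2, 5.4, 9.0]
grip_width: 0.0091
finger_force: 61.5
```

```bash
python3 -c "
from g import *
tgt(0,0)"
```

```text
cover z [-3.55493081e-04  9.39603655e-01  3.42606312e-01] elev 20.03574445598439
eef [0.56478674 0.03793373 0.06624703] f [-1.20928899  5.4099146   9.04339284] shift mm [ 0.48917549 -0.27376081 -0.69703342] n,u in tool [ 4.97246446e-01  3.54823546e-04 -8.67609270e-01] [-0.86760901  0.00108015 -0.49724586]
```

Seated on both the plate and the bars. Releasing now.

>>> play_rows([
  [[0, 0, 0], [0, 0, 0], 0.9],
  [[0, 0, 0], [0, 0, 0], 0.7],
  [[0, 0, 0], [0, 0, 0], 0.4],
  [[0, 0, 0], [0, 0, 0], 0],
  [[0, 0, 0], [0, 0, 0], 0],
])

```text
time_s: 21.07
eef_pos: [0.5642, 0.0378, 0.0642]
ee_rot: [0.242, 0.664, 0.664, -0.243]
ft_force: [1.0, -0.1, 0.1]
grip_width: 0.0574
finger_force: 0.0
```

>>> play_rows([
  [[0, 0, 0], [0, 0, 0], 0],
  [[0, 0, 0], [0, 0, -15], 0],
  [[0, 0, 0], [0, 0, -50], 0],
  [[0, 0, 0], [0, 0, -85], 0],
  [[0, 0, 0], [0, 0, -110], 0],
])

```text
time_s: 21.48
eef_pos: [0.565, 0.1104, 0.1502]
ee_rot: [0.242, 0.665, 0.664, -0.242]
ft_force: [1.6, 0.2, -0.2]
grip_width: 0.0857
finger_force: 0.0
```

>>> play_rows([
  [[0, 0, 0], [0, 0, 0], 0],
  [[0, 0, 0], [0, 0, 0], 0],
  [[0, 0, 0], [0, 0, 0], 0],
  [[0, 0, 0], [0, 0, 0], 0],
  [[0, 0, 0], [0, 0, 0], 0],
])

```text
time_s: 21.9
eef_pos: [0.5636, 0.1079, 0.1474]
ee_rot: [0.242, 0.664, 0.664, -0.244]
ft_force: [0.2, -1.1, -1.1]
grip_width: 0.0853
finger_force: 0.0
```

```bash
python3 - <<'E'
from h import *
s,o,r=look('wrist',['cover','cover_grip','stand','stand_seat','stand_grip'],'w6.png'); print(r,o['eef_pos'],o['ft_force'])
s,o,r=look('side',['cover','cover_grip','stand'],'s6.png'); print(r)
E
```

```text
{'cover': [(0.72, array([0.5641, 0.0133, 0.0661]))], 'cover_grip': [(0.63, array([0.5663, 0.0508, 0.0761])), (0.46, array([ 0.768 , -0.0106, -0.0049]))], 'stand': [(0.96, array([ 0.3168, -0.1861,  0.0026])), (0.85, array([ 5.641e-01,  2.200e-02, -4.000e-04])), (0.83, array([ 0.35  ,  0.0133, -0.0022]))], 'stand_seat': [(0.8, array([ 0.3223, -0.197 ,  0.0641])), (0.78, array([0.3517, 0.0085, 0.0653]))], 'stand_grip': [(0.98, array([ 0.3284, -0.1622,  0.0768])), (0.66, array([0.355 , 0.0396, 0.0783]))]} [0.56355603 0.10786024 0.14741539] [ 0.20318514 -1.06108224 -1.08533659]
{'cover': [(0.61, array([0.5648, 0.0099, 0.0648])), (0.5, array([0.701 , 0.1374, 0.0025]))], 'cover_grip': [(0.86, array([0.5654, 0.0487, 0.0776]))], 'stand': [(0.86, array([ 0.434 ,  0.466 , -0.0011])), (0.78, array([ 0.3489,  0.2631, -0.0017])), (0.72, array([ 0.3534,  0.0129, -0.0023]))]}
```

View pics/w6.png

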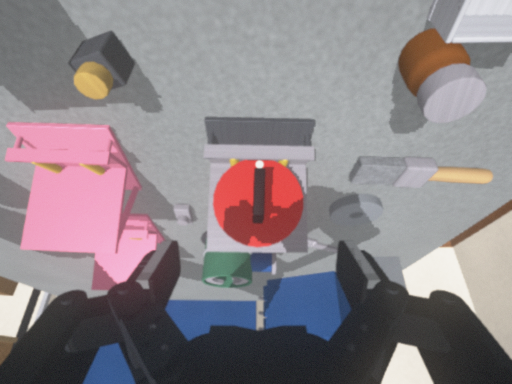

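The cover, centred at (258,203) px, rests against the plate between the yellow bars. Its measured origin is (0.564, 0.012, 0.065), which matches stand_seat, and the arm is clear.

```bash
python3 -c "
from cell import *
print(job_done())"
```

```text
the job is handed in; nothing more can be done
None
```

The cover was turned to its stop (about 90°), lifted off, set on the mat and let go, then regripped and parked in the steel stand with its fin facing out; the job is handed in, the verdict was not shown, and my last measurement put the cover within a few mm of stand_seat.

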